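# Check a glasswasher wash arm and unscrew its retaining cap

### The arm

A 6-joint arm with a two-finger parallel gripper is mounted at the origin on the work surface. World frame = base frame: x ahead of the robot, y to its left, z up, the work surface at z = 0. Lengths are in m, angles in rad, forces in N, time in s.
With the tool pointing down it reaches from about 0.4 to 0.925 m from the base axis. Payload 12.5 kg.
Tool frame: the origin (TCP) lies at the centre of the arm's flange, where the gripper is bolted on; the fingertips stand 190 mm ahead of it and the grasp point (between the pads) lies 171 mm ahead of it; z points along the fingers, y is the line along which they close (so a half turn about z gives the same grasp; the last joint's range is limited). The gripper opens to 95 mm and grips with 3 to 60 N. Pads are 20 mm wide; open, the fingers measure 119 mm over their backs; the gripper's body (75 mm by 180 mm) begins 59 mm behind the grasp point.
Start: joints at [1.193, 0.491, 1.559, -0, 1.092, -0.106], TCP at [0.168, 0.602, 0.405] pointing down, gripper open.
Joint ranges: [-3.1, 3.1], [-0.84, 2.19], [0.05, 2.79], [-1.13, 4.28], [0.06, 2.93], [-2.69, 2.69]. Speed limits (rad/s): [2.22, 2.22, 2.79, 3.14, 3.14, 3.14].

### API

Orientations are given as [roll, pitch, yaw] about the fixed x, y, z axes, in that order (R = Rz(yaw) Ry(pitch) Rx(roll)).
In Python, from cell import * gives the robot as it stands. The module is installed in compiled form; this text tells all that it offers.
- The arm moves only by the tool carry_out, never from a script. Its argument "motion" is a list of rows, each an object of numbers: "dx", "dy", "dz": the shift along the tool's x, y, z in cm; "wx", "wy", "wz": the turn, a rotation vector about the tool's x, y, z in rad; "gripper": the opening, from -1 (shut) to 1 (fully open). A call has 1 to 12 rows; each row shifts and turns the commanded pose from where the row before left it, along the tool's axes as they then stand; what a row does not reach is not made up. A row lasts 1/10 s, in which the tool goes at most 50 mm and 8.59 degrees, less where a joint would pass 70% of its speed; a pose out of reach is approached as far as the arm can. A call is refused whole if a number of a shift passes 5 or a number of a turn 0.15, either way. A call with a gripper value outside its range is refused whole. The fingers move at their own pace and stop on an object; the grip force is fixed at half the most. Time passes only in rows, so rows that do not move let the fingers close. It gives the time, the measured TCP pose, the force, the opening and the grip force at its end, in the units of the state.
- get_obs(): the state, without advancing time (a new reading comes with each control period).
- camera(name): name is "side" or "top" or "wrist"; returns a dict with "image" (400x640x3 uint8, blue, green, red), "range_z" (400x640 float32, m along the optical axis (not along the pixel's ray), 0 where there is no reading), "K" (3x3 intrinsics, pixels), "k1" (the pictures are not rectified: a ray, as slopes to the right and down, at radius r is drawn at 1 + k1 r^2 times it, then the intrinsics apply), "R" (3x3) and "t" (3): a world point X has camera coordinates R X + t. Camera axes: x right, y down, z forward; pixel columns grow to the right and rows downward; lengths in m; the calibration is good to about 2 mm. A picture is of the moment at which its call begins.
- job_done(): hands the job in; it is judged then, once.
The state is a dict: "time_s": time; "joints": joint angles; "joint_velocities": joint speeds; "joint_torque": joint torques, N m; "tool_pos": TCP position; "eef_rot": TCP orientation; "force": force on the tool from outside, world axes, zero at the start; "torque": the same for the moment, N m; "gripper_width": finger opening in m; "grip_force": force on a finger pad.
Only numpy, scipy, OpenCV 4.12 (cv2) and the standard library are available. Lean on these libraries where they do the work, as an engineer would, in place of code of your own. Each camera call takes 0.05 s, during which the arm holds its last target. There are 200 camera calls.

### The job

Guide the glasswasher's wash arm round by hand through one full turn, either way and without flicking it, to see that it runs free while its blue cap is still on. Then unscrew the cap: nobody knows whether its thread is right- or left-handed, so try it one way and, if it will not budge, the other, and lift it straight off. Finish holding the cap still in the gripper about 10 cm above its seat, touching nothing else, and leave the vase, the lantern and the plates where they stand.

Things in the scene. Friction and masses are not known exactly. Their poses are not given: they have to be found in the camera images.
- wash_arm (a joint): turn of the steel wash arm about the upright axis through point cap_seat, rad: 0 at the start, growing counter-clockwise seen from above, counting on past a full turn (6.28). No stops; turns lightly (0.05 N m) and stays where it is left. Hub 70 mm across, its top 75.5 mm above the bench, with a flat blade to either side. The cap does not turn with it
- wash_arm_tip (a point): middle of the outer end of one blade of the wash arm, 165 mm from the axis, 62 mm above the bench; the other blade points the other way. Each blade is 36 mm wide, from the hub out; the last 10 mm is an end plug 40 mm wide. Metal 53 to 71 mm above the bench, nozzles on top up to 76 mm; open space below it down to 25 mm, from 55 to 160 mm off the axis
- cap: ribbed round hand nut of blue plastic, 43 mm across, 36 mm tall, 40 to 90 g, over the centre of the wash arm, screwed tight at the start; origin at the centre of its underside, z up its axis. Gripped on its sides from above. A right-hand thread is loosened counter-clockwise seen from above, a left-hand one clockwise; which one it has changes from start to start
- cap_seat (a point): point fixed on the wash arm's axis, 78 mm above the bench, z up: the centre of the underside of the tight cap. Thread: two-start, quick. Turned the wrong way the cap stops firmly within 0.2 rad. The right way it turns easily, rises about 2.7 mm per rad, comes free to be lifted straight up after about 1.2 rad, and stops at about 2.3 rad; lift at 1.3 to 2 rad
- tray: fixed steel floor plate of a glasswasher, 380 mm square with a 26 mm high edge; origin at the centre of its underside, on the wash arm's axis; x and y along its edges. A grey column under the arm; a fixed grey overflow pipe 53 mm across, 104 mm high, stands in the corner at x +158, y +158 mm
- vase: cream stoneware bud vase, 68 mm across, 100 mm tall, loose beside the tray; origin at the centre of its underside; not to be moved
- lantern: black wire tea-light lantern, 90 mm across, 116 mm tall, loose beside the tray; origin at the centre of its underside; not to be moved
- plates: stack of white side plates, 150 mm across, 48 mm high, loose beside the tray; origin at the centre of its underside; not to be moved
Things that resemble listed ones, but are neither listed nor needed, are in the scene too. There is more than one size of the cap; the one meant has the size given above.

How it is judged:
On the way, in this order (a step that is already met when the one before it is completed fails the run):
1. the wash arm has been guided through a full turn (at least 355 degrees from its start, either way) with the cap still on its seat ((value of joint wash_arm above 6.2 rad or value of joint wash_arm below -6.2 rad) and distance between cap and cap_seat below 0.01 m).
2. the gripper has lifted the cap off the thread, more than 30 mm above its seat (z of cap in the frame of cap_seat above 0.03 m and contact force between the fingers and cap above 0.5 N), for 0.2 s.
At the end, for the whole second after the job is handed in: the cap is held by the fingers, still (under 30 mm/s), its underside 60 to 200 mm above its seat and within 80 mm of straight above it, touching neither tray nor wash arm; vase, lantern and plates within 30 mm of where they stood (z of cap in the frame of cap_seat between 0.06 and 0.2 m and horizontal distance between cap and cap_seat below 0.08 m and contact force between the fingers and cap above 0.5 N and linear speed of cap below 0.03 m/s and contact force between cap and tray below 0.1 N and contact force between cap and wash_arm below 0.1 N and distance of each of vase, lantern, plates from where it was at the start of the episode below 0.03 m); the arm keeps its last pose, push and grip.
It fails at once if the wash arm is flicked round (faster than 6 rad/s, about a turn a second) (velocity of joint wash_arm above 6 rad/s or velocity of joint wash_arm below -6 rad/s).
It fails at once if the vase, the lantern or the stack of plates is moved more than 30 mm (distance of any of vase, lantern, plates from where it was at the start of the episode above 0.03 m).
It also fails if it takes over 72 s, if anything falls off the work surface, if the arm or the gripper's body presses on something with over 40 N, if the wrist force passes 120 N, or if a joint passes its speed limit or range.

## Working session

There is one attempt and no reset: what is moved stays moved. The work goes in short steps, Python scripts to look and compute and a tool call to move; the robot and the scene stay as the last step left them, time stands still between calls to the robot, and variables do not carry over. Pictures are saved under pics/ and viewed, at most 10 in all, crops included, and the job is handed in when it is done.

Besides the shell and the picture viewer there is one more tool, called after "Emit:" as name([rows], argument=value, ...), one row to a line, values as JSON. carry_out: Moves the arm, as the interface text tells. Its arguments: {"type":"object","properties":{"motion":{"type":"array"}},"required":["motion"]}

```bash
mkdir -p pics; cat > h.py <<'E'
from cell import *
import numpy as np, cv2
def pts(c):
    h,w=c["range_z"].shape
    u,v=np.meshgrid(np.arange(w),np.arange(h))
    K=c["K"]; xd=(u-K[0,2])/K[0,0]; yd=(v-K[1,2])/K[1,1]
    x,y=xd.copy(),yd.copy()
    for _ in range(8):
        s=1+c["k1"]*(x*x+y*y); x=xd/s; y=yd/s
    z=c["range_z"]; P=np.stack([x*z,y*z,z],-1)
    W=(P-c["t"])@c["R"]; W[z==0]=np.nan
    return W
E
python3 - <<'E'
from h import *
for n in("top","side"):
    c=camera(n); cv2.imwrite(f"pics/{n}0.png",c["image"]); np.savez(f"{n}0.npz",**c)
    print(n,c["K"][0,0],-c["R"].T@c["t"])
o=get_obs(); print(o["time_s"],o["tool_pos"],o["eef_rot"],o["force"])
E
```

```text
top 404.94435668586334 [0.48587529 0.02211341 1.1562232 ]
side 388.2646130542225 [ 0.37849639 -0.79120325  0.56364847]
0.1 [0.16774865 0.60205177 0.40424839] [-3.14070841e+00 -8.93356545e-05  2.86985845e+00] [ 0.05270524 -0.03292765  0.31238036]
```

View pics/top0.png

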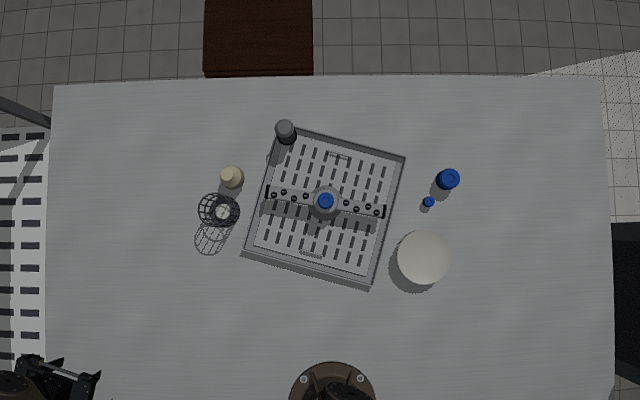

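View pics/side0.png

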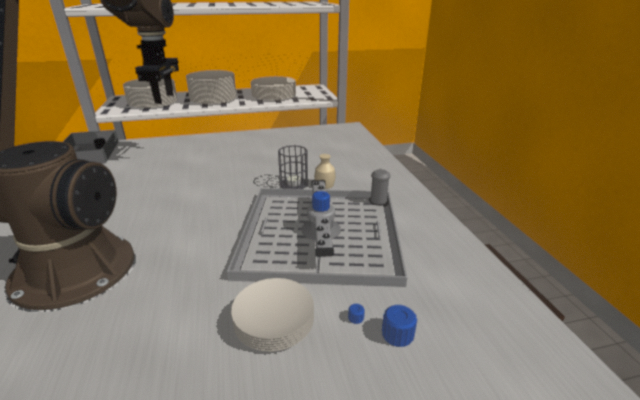

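Top view: three blue caps. The one at (325,201) sits on the wash arm's hub. A large one at (447,178) and a small one at (428,202) lie loose on the bench. The hub one should be the 43 mm cap; I'll measure all three.

```bash
python3 - <<'E'
from h import *
c=dict(np.load("top0.npz")); W=pts(c); im=c["image"]
hsv=cv2.cvtColor(im,cv2.COLOR_BGR2HSV)
m=cv2.inRange(hsv,(105,130,40),(130,255,255))
n,l,s,ce=cv2.connectedComponentsWithStats(m)
for i in range(1,n):
    if s[i,4]>20:
        p=W[l==i]; zt=np.nanpercentile(p[:,2],90); q=p[p[:,2]>zt-.006]
        print("blue",ce[i].round(),s[i,4],"top z",zt.round(4),"ctr",((np.nanmin(q,0)+np.nanmax(q,0))/2).round(4),"size",(np.nanmax(q,0)-np.nanmin(q,0)).round(4))
# wash arm blades: z .05-.08
z=W[...,2]; x=W[...,0]; y=W[...,1]
C=None
p=W[(z>.05)&(z<.08)&(abs(x-.5)<.25)&(abs(y)<.22)]
cx=p[:,:2]; 
r=cv2.minAreaRect((W[(z>.056)&(z<.08)&(np.hypot(x-.47,y-.0)<.2)][:,:2]*1000).astype(np.float32)); print("arm rect",r)
for nm,(u,v) in dict(vase=(231,174),lantern=(222,210),plates=(422,257),pipe=(285,128),tipL=(268,192),tipR=(383,211),tray1=(404,157),tray2=(371,288),tray3=(243,255)).items():
    print(nm,np.nanmedian(W[v-2:v+3,u-2:u+3].reshape(-1,3),0).round(3))
cv2.imwrite("pics/crop.png",cv2.resize(im[110:300,190:480],None,fx=2.7,fy=2.7,interpolation=cv2.INTER_CUBIC))
E
```

```text
blue [448. 179.] 358 top z 0.052 ctr [ 0.6287 -0.3372  0.051 ] size [0.051  0.0568 0.0099]
blue [325. 200.] 207 top z 0.1164 ctr [0.5677 0.0092 0.1149] size [0.0367 0.039  0.0087]
blue [428. 201.] 89 top z 0.0287 ctr [ 0.5655 -0.2831  0.028 ] size [0.0254 0.0278 0.0101]
arm rect ((566.5081176757812, 4.4608612060546875), (319.4783630371094, 67.93521118164062), 74.1571273803711)
vase [0.642 0.258 0.099]
lantern [0.551 0.3   0.022]
plates [ 0.411 -0.256  0.035]
pipe [0.761 0.113 0.105]
tipL [0.595 0.163 0.072]
tipR [ 0.539 -0.145  0.072]
tray1 [ 0.695 -0.219  0.023]
tray2 [ 0.324 -0.117  0.   ]
tray3 [0.423 0.245 0.001]
```

View pics/crop.png

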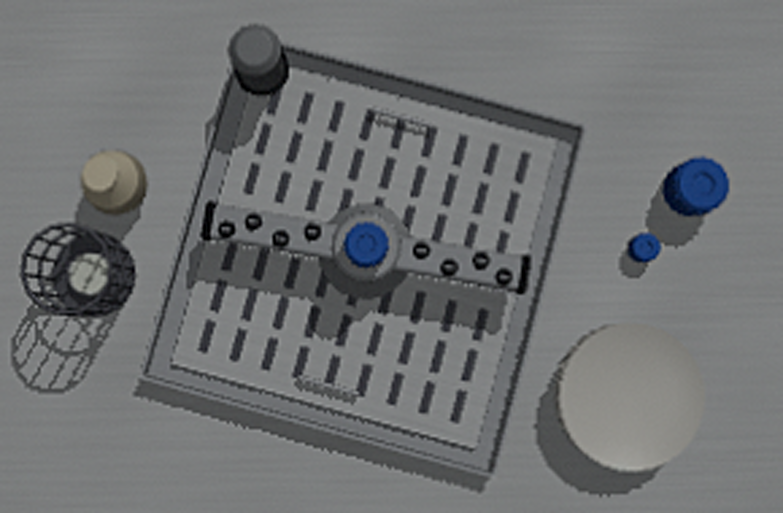

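Crop: the cap on the hub is at crop (366,243). Its top is at z≈0.116 (expected 0.114) and it is about 40 mm across, so it is the one meant. The loose large cap (~57 mm) and small cap (~27 mm) are decoys. The axis is at about (0.567, 0.008), and the pipe lies 0.22 m from it, which agrees with the 0.223 given. I'll push the blade with closed fingers on a 120 mm circle, clockwise. First I turn the tool to yaw π/2.

Emit:
carry_out([
  {"wz": 0.13, "gripper": -1},
  {"wz": 0.13, "gripper": -1},
  {"wz": 0.13, "gripper": -1},
  {"wz": 0.13, "gripper": -1},
  {"wz": 0.13, "gripper": -1},
  {"wz": 0.13, "gripper": -1},
  {"wz": 0.13, "gripper": -1},
  {"wz": 0.13, "gripper": -1},
  {"wz": 0.13, "gripper": -1},
  {"wz": 0.13, "gripper": -1},
  {"gripper": -1},
  {"dx": -3.6, "dy": 2.8, "gripper": -1},
])

```text
invalid input at $.motion[0]: expected keys dx, dy, dz, wx, wy, wz, gripper
```

Emit:
carry_out([
  {"dx": -3.7, "dy": 2.8},
  {"dx": -3.7, "dy": 2.8},
  {"dx": -3.7, "dy": 2.8},
  {"dx": -3.7, "dy": 2.8},
  {"dx": -3.7, "dy": 2.8},
  {"dx": -3.7, "dy": 2.8},
  {"dx": -3.7, "dy": 2.8},
  {"dx": -3.7, "dy": 2.8},
  {"dx": -3.7, "dy": 2.8},
  {"dx": -3.7, "dy": 2.8},
  {"dx": -3.7, "dy": 2.8},
  {},
])

```text
invalid input at $.motion[0]: expected keys dx, dy, dz, wx, wy, wz, gripper
```

Emit:
carry_out([
  {"dx": 0, "dy": 0, "dz": 0, "wx": 0, "wy": 0, "wz": 0.13, "gripper": -1},
  {"dx": 0, "dy": 0, "dz": 0, "wx": 0, "wy": 0, "wz": 0.13, "gripper": -1},
  {"dx": 0, "dy": 0, "dz": 0, "wx": 0, "wy": 0, "wz": 0.13, "gripper": -1},
  {"dx": 0, "dy": 0, "dz": 0, "wx": 0, "wy": 0, "wz": 0.13, "gripper": -1},
  {"dx": 0, "dy": 0, "dz": 0, "wx": 0, "wy": 0, "wz": 0.13, "gripper": -1},
  {"dx": 0, "dy": 0, "dz": 0, "wx": 0, "wy": 0, "wz": 0.13, "gripper": -1},
  {"dx": 0, "dy": 0, "dz": 0, "wx": 0, "wy": 0, "wz": 0.13, "gripper": -1},
  {"dx": 0, "dy": 0, "dz": 0, "wx": 0, "wy": 0, "wz": 0.13, "gripper": -1},
  {"dx": 0, "dy": 0, "dz": 0, "wx": 0, "wy": 0, "wz": 0.13, "gripper": -1},
  {"dx": 0, "dy": 0, "dz": 0, "wx": 0, "wy": 0, "wz": 0.13, "gripper": -1},
  {"dx": -3.7, "dy": 2.8, "dz": 0, "wx": 0, "wy": 0, "wz": 0, "gripper": -1},
  {"dx": -3.7, "dy": 2.8, "dz": 0, "wx": 0, "wy": 0, "wz": 0, "gripper": -1},
])

```text
time_s: 1.3
tool_pos: [0.2236, 0.5274, 0.404]
eef_rot: [-3.141, 0.001, 1.572]
force: [0.7, -0.5, 0.7]
gripper_width: 0.0046
grip_force: 0.0
```

Emit:
carry_out([
  {"dx": -3.7, "dy": 2.8, "dz": 0, "wx": 0, "wy": 0, "wz": 0, "gripper": -1},
  {"dx": -3.7, "dy": 2.8, "dz": 0, "wx": 0, "wy": 0, "wz": 0, "gripper": -1},
  {"dx": -3.7, "dy": 2.8, "dz": 0, "wx": 0, "wy": 0, "wz": 0, "gripper": -1},
  {"dx": -3.7, "dy": 2.8, "dz": 0, "wx": 0, "wy": 0, "wz": 0, "gripper": -1},
  {"dx": -3.7, "dy": 2.8, "dz": 0, "wx": 0, "wy": 0, "wz": 0, "gripper": -1},
  {"dx": -3.7, "dy": 2.8, "dz": 0, "wx": 0, "wy": 0, "wz": 0, "gripper": -1},
  {"dx": -3.7, "dy": 2.8, "dz": 0, "wx": 0, "wy": 0, "wz": 0, "gripper": -1},
  {"dx": -3.7, "dy": 2.8, "dz": 0, "wx": 0, "wy": 0, "wz": 0, "gripper": -1},
  {"dx": -3.7, "dy": 2.8, "dz": 0, "wx": 0, "wy": 0, "wz": 0, "gripper": -1},
  {"dx": -3.7, "dy": 2.8, "dz": 0, "wx": 0, "wy": 0, "wz": 0, "gripper": -1},
  {"dx": -3.7, "dy": 2.8, "dz": 0, "wx": 0, "wy": 0, "wz": 0, "gripper": -1},
  {"dx": 0, "dy": 0, "dz": 0, "wx": 0, "wy": 0, "wz": 0, "gripper": -1},
])

```text
time_s: 2.5
tool_pos: [0.5338, 0.117, 0.4042]
eef_rot: [3.141, 0.0, 1.565]
force: [-0.1, 0.1, 0.6]
gripper_width: 0.0005
grip_force: 0.0
```

Emit:
carry_out([
  {"dx": 0, "dy": 0, "dz": 4, "wx": 0, "wy": 0, "wz": 0, "gripper": -1},
  {"dx": 0, "dy": 0, "dz": 4, "wx": 0, "wy": 0, "wz": 0, "gripper": -1},
  {"dx": 0, "dy": 0, "dz": 4, "wx": 0, "wy": 0, "wz": 0, "gripper": -1},
  {"dx": 0, "dy": 0, "dz": 3, "wx": 0, "wy": 0, "wz": 0, "gripper": -1},
  {"dx": 0, "dy": 0, "dz": 0.6, "wx": 0, "wy": 0, "wz": 0, "gripper": -1},
  {"dx": 0, "dy": 0, "dz": 0, "wx": 0, "wy": 0, "wz": 0, "gripper": -1},
])

```text
time_s: 3.1
tool_pos: [0.5312, 0.1211, 0.2484]
eef_rot: [-3.14, 0.0, 1.57]
force: [0.5, -0.9, 0.6]
gripper_width: 0.0004
grip_force: 0.0
```

Emit:
carry_out([
  {"dx": 0.29, "dy": 1.47, "dz": 0, "wx": 0, "wy": 0, "wz": 0, "gripper": -1},
  {"dx": 0.1, "dy": 1.5, "dz": 0, "wx": 0, "wy": 0, "wz": 0, "gripper": -1},
  {"dx": -0.1, "dy": 1.5, "dz": 0, "wx": 0, "wy": 0, "wz": 0, "gripper": -1},
  {"dx": -0.29, "dy": 1.47, "dz": 0, "wx": 0, "wy": 0, "wz": 0, "gripper": -1},
  {"dx": -0.48, "dy": 1.42, "dz": 0, "wx": 0, "wy": 0, "wz": 0, "gripper": -1},
  {"dx": -0.66, "dy": 1.35, "dz": 0, "wx": 0, "wy": 0, "wz": 0, "gripper": -1},
  {"dx": -0.83, "dy": 1.25, "dz": 0, "wx": 0, "wy": 0, "wz": 0, "gripper": -1},
  {"dx": -0.99, "dy": 1.13, "dz": 0, "wx": 0, "wy": 0, "wz": 0, "gripper": -1},
  {"dx": -1.13, "dy": 0.99, "dz": 0, "wx": 0, "wy": 0, "wz": 0, "gripper": -1},
  {"dx": -1.25, "dy": 0.83, "dz": 0, "wx": 0, "wy": 0, "wz": 0, "gripper": -1},
  {"dx": -1.35, "dy": 0.66, "dz": 0, "wx": 0, "wy": 0, "wz": 0, "gripper": -1},
  {"dx": -1.42, "dy": 0.48, "dz": 0, "wx": 0, "wy": 0, "wz": 0, "gripper": -1},
])

```text
time_s: 4.3
tool_pos: [0.6721, 0.0382, 0.2486]
eef_rot: [-3.141, -0.0, 1.57]
force: [-0.1, 0.1, 1.0]
gripper_width: 0.0004
grip_force: 0.4
```

```bash
python3 - <<'E'
from h import *
c=camera("top"); cv2.imwrite("pics/top1.png",cv2.resize(c["image"][100:310,190:480],None,fx=2.5,fy=2.5))
E
```

```text
(no output)
```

View pics/top1.png

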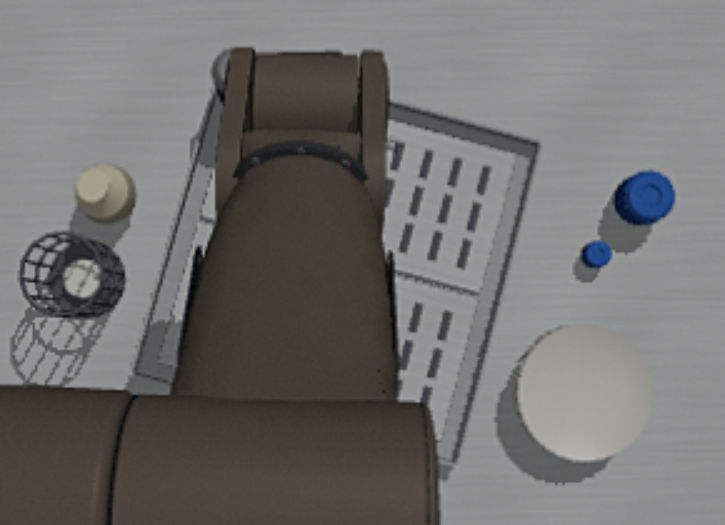

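Top view: the arm hides the hub, but the right-hand blade has left its old place (the tray slots now show there), so the wash arm is turning. The loose things haven't moved. I'll carry on.

Emit:
carry_out([
  {"dx": -1.47, "dy": 0.29, "dz": 0, "wx": 0, "wy": 0, "wz": 0, "gripper": -1},
  {"dx": -1.5, "dy": 0.1, "dz": 0, "wx": 0, "wy": 0, "wz": 0, "gripper": -1},
  {"dx": -1.5, "dy": -0.1, "dz": 0, "wx": 0, "wy": 0, "wz": 0, "gripper": -1},
  {"dx": -1.47, "dy": -0.29, "dz": 0, "wx": 0, "wy": 0, "wz": 0, "gripper": -1},
  {"dx": -1.42, "dy": -0.48, "dz": 0, "wx": 0, "wy": 0, "wz": 0, "gripper": -1},
  {"dx": -1.35, "dy": -0.66, "dz": 0, "wx": 0, "wy": 0, "wz": 0, "gripper": -1},
  {"dx": -1.25, "dy": -0.83, "dz": 0, "wx": 0, "wy": 0, "wz": 0, "gripper": -1},
  {"dx": -1.13, "dy": -0.99, "dz": 0, "wx": 0, "wy": 0, "wz": 0, "gripper": -1},
  {"dx": -0.99, "dy": -1.13, "dz": 0, "wx": 0, "wy": 0, "wz": 0, "gripper": -1},
  {"dx": -0.83, "dy": -1.25, "dz": 0, "wx": 0, "wy": 0, "wz": 0, "gripper": -1},
  {"dx": -0.66, "dy": -1.35, "dz": 0, "wx": 0, "wy": 0, "wz": 0, "gripper": -1},
  {"dx": -0.48, "dy": -1.42, "dz": 0, "wx": 0, "wy": 0, "wz": 0, "gripper": -1},
])

```text
time_s: 5.55
tool_pos: [0.5893, -0.1015, 0.2488]
eef_rot: [3.141, -0.0, 1.57]
force: [1.4, 0.2, 0.6]
gripper_width: 0.0008
grip_force: 0.4
```

Emit:
carry_out([
  {"dx": -0.29, "dy": -1.47, "dz": 0, "wx": 0, "wy": 0, "wz": 0, "gripper": -1},
  {"dx": -0.1, "dy": -1.5, "dz": 0, "wx": 0, "wy": 0, "wz": 0, "gripper": -1},
  {"dx": 0.1, "dy": -1.5, "dz": 0, "wx": 0, "wy": 0, "wz": 0, "gripper": -1},
  {"dx": 0.29, "dy": -1.47, "dz": 0, "wx": 0, "wy": 0, "wz": 0, "gripper": -1},
  {"dx": 0.48, "dy": -1.42, "dz": 0, "wx": 0, "wy": 0, "wz": 0, "gripper": -1},
  {"dx": 0.66, "dy": -1.35, "dz": 0, "wx": 0, "wy": 0, "wz": 0, "gripper": -1},
  {"dx": 0.83, "dy": -1.25, "dz": 0, "wx": 0, "wy": 0, "wz": 0, "gripper": -1},
  {"dx": 0.99, "dy": -1.13, "dz": 0, "wx": 0, "wy": 0, "wz": 0, "gripper": -1},
  {"dx": 1.13, "dy": -0.99, "dz": 0, "wx": 0, "wy": 0, "wz": 0, "gripper": -1},
  {"dx": 1.25, "dy": -0.83, "dz": 0, "wx": 0, "wy": 0, "wz": 0, "gripper": -1},
  {"dx": 1.35, "dy": -0.66, "dz": 0, "wx": 0, "wy": 0, "wz": 0, "gripper": -1},
  {"dx": 1.42, "dy": -0.48, "dz": 0, "wx": 0, "wy": 0, "wz": 0, "gripper": -1},
])

```text
time_s: 6.75
tool_pos: [0.4495, -0.0187, 0.2488]
eef_rot: [3.141, -0.0, 1.57]
force: [1.5, -0.5, -0.0]
gripper_width: 0.0007
grip_force: 0.5
```

Emit:
carry_out([
  {"dx": 1.47, "dy": -0.29, "dz": 0, "wx": 0, "wy": 0, "wz": 0, "gripper": -1},
  {"dx": 1.5, "dy": -0.1, "dz": 0, "wx": 0, "wy": 0, "wz": 0, "gripper": -1},
  {"dx": 1.5, "dy": 0.1, "dz": 0, "wx": 0, "wy": 0, "wz": 0, "gripper": -1},
  {"dx": 1.47, "dy": 0.29, "dz": 0, "wx": 0, "wy": 0, "wz": 0, "gripper": -1},
  {"dx": 1.42, "dy": 0.48, "dz": 0, "wx": 0, "wy": 0, "wz": 0, "gripper": -1},
  {"dx": 1.35, "dy": 0.66, "dz": 0, "wx": 0, "wy": 0, "wz": 0, "gripper": -1},
  {"dx": 1.25, "dy": 0.83, "dz": 0, "wx": 0, "wy": 0, "wz": 0, "gripper": -1},
  {"dx": 1.13, "dy": 0.99, "dz": 0, "wx": 0, "wy": 0, "wz": 0, "gripper": -1},
  {"dx": 0.99, "dy": 1.13, "dz": 0, "wx": 0, "wy": 0, "wz": 0, "gripper": -1},
  {"dx": 0.83, "dy": 1.25, "dz": 0, "wx": 0, "wy": 0, "wz": 0, "gripper": -1},
  {"dx": 0.66, "dy": 1.35, "dz": 0, "wx": 0, "wy": 0, "wz": 0, "gripper": -1},
  {"dx": 0.48, "dy": 1.42, "dz": 0, "wx": 0, "wy": 0, "wz": 0, "gripper": -1},
])

```text
time_s: 7.95
tool_pos: [0.5322, 0.1217, 0.2486]
eef_rot: [-3.141, -0.0, 1.57]
force: [-1.1, -0.5, 0.4]
gripper_width: 0.0005
grip_force: 0.3
```

Emit:
carry_out([
  {"dx": 0.29, "dy": 1.47, "dz": 0, "wx": 0, "wy": 0, "wz": 0, "gripper": -1},
  {"dx": 0.1, "dy": 1.5, "dz": 0, "wx": 0, "wy": 0, "wz": 0, "gripper": -1},
  {"dx": -0.1, "dy": 1.5, "dz": 0, "wx": 0, "wy": 0, "wz": 0, "gripper": -1},
  {"dx": -0.29, "dy": 1.47, "dz": 0, "wx": 0, "wy": 0, "wz": 0, "gripper": -1},
  {"dx": -0.48, "dy": 1.42, "dz": 0, "wx": 0, "wy": 0, "wz": 0, "gripper": -1},
  {"dx": -0.66, "dy": 1.35, "dz": 0, "wx": 0, "wy": 0, "wz": 0, "gripper": -1},
  {"dx": 0, "dy": 0, "dz": 0, "wx": 0, "wy": 0, "wz": 0, "gripper": -1},
])

```text
time_s: 8.65
tool_pos: [0.6198, 0.1091, 0.2484]
eef_rot: [3.141, -0.0, 1.569]
force: [0.0, 0.2, -0.5]
gripper_width: 0.0004
grip_force: 0.0
```

```bash
python3 - <<'E'
from h import *
c=camera("side"); a=cv2.resize(c["image"][130:300,200:430],None,fx=2.6,fy=2.6)
c2=camera("wrist"); b=cv2.resize(c2["image"],(448,280))
W=np.zeros((442,800,3),np.uint8); a=cv2.resize(a,(400,296)); b=cv2.resize(b,(400,250)); W[:296,:400]=a; W[:250,400:]=b
cv2.imwrite("pics/s1.png",W[:300])
E
```

```text
(no output)
```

View pics/s1.png

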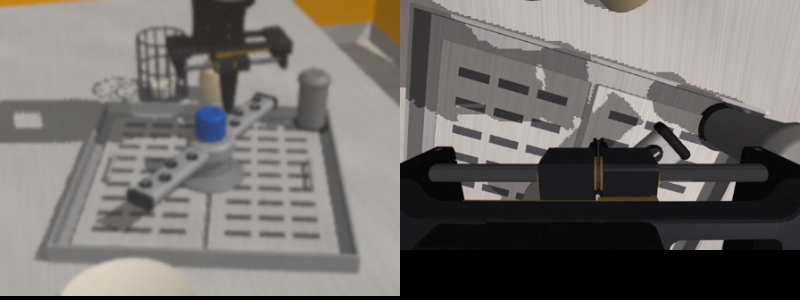

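Side view: the blade now lies about 35° past its start angle after a full circle of pushing (about 395° in all), with the cap still on its hub. I'll lift, open, and look at the cap from near with the wrist camera.

Emit:
carry_out([
  {"dx": 0, "dy": -0.5, "dz": -4, "wx": 0, "wy": 0, "wz": 0, "gripper": -1},
  {"dx": 0, "dy": 0, "dz": -4, "wx": 0, "wy": 0, "wz": 0, "gripper": -1},
  {"dx": 0, "dy": 0, "dz": -4, "wx": 0, "wy": 0, "wz": 0, "gripper": 1},
  {"dx": -4, "dy": -1, "dz": 0, "wx": 0, "wy": 0, "wz": 0, "gripper": 1},
  {"dx": -4, "dy": -1, "dz": 0, "wx": 0, "wy": 0, "wz": 0, "gripper": 1},
  {"dx": -4, "dy": -1, "dz": 0, "wx": 0, "wy": 0, "wz": 0, "gripper": 1},
  {"dx": -4, "dy": -1, "dz": 0, "wx": 0, "wy": 0, "wz": 0, "gripper": 1},
  {"dx": -3, "dy": -0.8, "dz": 0, "wx": 0, "wy": 0, "wz": 0, "gripper": 1},
  {"dx": 0, "dy": 0, "dz": 0, "wx": 0, "wy": 0, "wz": 0, "gripper": 1},
  {"dx": 0, "dy": 0, "dz": 0, "wx": 0, "wy": 0, "wz": 0, "gripper": 1},
])

```text
time_s: 9.75
tool_pos: [0.5649, -0.0805, 0.3688]
eef_rot: [-3.142, -0.0, 1.569]
force: [0.5, 0.0, 0.5]
gripper_width: 0.0592
grip_force: 0.0
```

```bash
cat > m.py <<'E'
from h import *
import sys
c=camera("wrist"); W=pts(c); im=c["image"]
hsv=cv2.cvtColor(im,cv2.COLOR_BGR2HSV)
m=cv2.inRange(hsv,(105,120,30),(130,255,255))
n,l,s,ce=cv2.connectedComponentsWithStats(m)
for i in range(1,n):
    if s[i,4]>200:
        p=W[l==i]; zt=np.nanpercentile(p[:,2],90); q=p[p[:,2]>zt-.003]
        print("blue",ce[i].round(),s[i],"z",zt.round(4),"rect ctr",((np.nanmin(q,0)+np.nanmax(q,0))/2).round(4),"size",(np.nanmax(q,0)-np.nanmin(q,0)).round(4), cv2.minEnclosingCircle(q[:,:2].astype(np.float32)*1000))
o=get_obs(); print(o["tool_pos"],o["eef_rot"],o["gripper_width"],o["joints"].round(2) if hasattr(o["joints"],"round") else o["joints"])
cv2.imwrite(sys.argv[1],im)
E
python3 m.py pics/w1.png
```

```text
blue [322.  87.] [ 293   57   59   61 2681] z 0.1148 rect ctr [0.5696 0.0114 0.1141] size [0.0408 0.0395 0.0047] ((569.5213012695312, 11.262067794799805), 20.539161682128906)
[ 0.56507133 -0.07994038  0.36878903] [ 3.14157253e+00 -3.42199923e-04  1.56977937e+00] 0.06301736704329569 [-0.26  0.45  1.74  0.    0.95 -0.26]
```

View pics/w1.png

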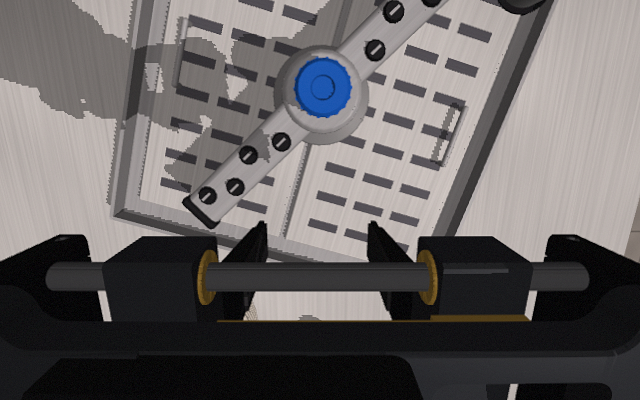

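Wrist view: cap top at (322,87), centre ≈(0.569, 0.0105), top z 0.115, about 41 mm across, gripper open and clear. I'll move over it and descend.

Emit:
carry_out([
  {"dx": 3, "dy": 0.2, "dz": 0, "wx": 0, "wy": 0, "wz": 0, "gripper": 1},
  {"dx": 3, "dy": 0.2, "dz": 0, "wx": 0, "wy": 0, "wz": 0, "gripper": 1},
  {"dx": 3, "dy": 0, "dz": 0, "wx": 0, "wy": 0, "wz": 0, "gripper": 1},
  {"dx": 0, "dy": 0, "dz": 0, "wx": 0, "wy": 0, "wz": 0, "gripper": 1},
  {"dx": 0, "dy": 0, "dz": 0, "wx": 0, "wy": 0, "wz": 0, "gripper": 1},
  {"dx": 0, "dy": 0, "dz": 3, "wx": 0, "wy": 0, "wz": 0, "gripper": 1},
  {"dx": 0, "dy": 0, "dz": 3, "wx": 0, "wy": 0, "wz": 0, "gripper": 1},
  {"dx": 0, "dy": 0, "dz": 2, "wx": 0, "wy": 0, "wz": 0, "gripper": 1},
  {"dx": 0, "dy": 0, "dz": 1.5, "wx": 0, "wy": 0, "wz": 0, "gripper": 1},
  {"dx": 0, "dy": 0, "dz": 0, "wx": 0, "wy": 0, "wz": 0, "gripper": 1},
])

```text
time_s: 10.8
tool_pos: [0.5691, 0.0088, 0.2719]
eef_rot: [-3.138, -0.0, 1.569]
force: [0.6, 0.4, 0.6]
gripper_width: 0.0952
grip_force: 0.0
```

Emit:
carry_out([
  {"dx": 0, "dy": 0, "dz": 0, "wx": 0, "wy": 0, "wz": 0, "gripper": -1},
  {"dx": 0, "dy": 0, "dz": 0, "wx": 0, "wy": 0, "wz": 0, "gripper": -1},
  {"dx": 0, "dy": 0, "dz": 0, "wx": 0, "wy": 0, "wz": 0, "gripper": -1},
  {"dx": 0, "dy": 0, "dz": 0, "wx": 0, "wy": 0, "wz": 0, "gripper": -1},
  {"dx": 0, "dy": 0, "dz": 0, "wx": 0, "wy": 0, "wz": 0, "gripper": -1},
  {"dx": 0, "dy": 0, "dz": 0, "wx": 0, "wy": 0, "wz": 0, "gripper": -1},
  {"dx": 0, "dy": 0, "dz": 0, "wx": 0, "wy": 0, "wz": 0, "gripper": -1},
  {"dx": 0, "dy": 0, "dz": 0, "wx": 0, "wy": 0, "wz": 0, "gripper": -1},
])

```text
time_s: 11.6
tool_pos: [0.5693, 0.0093, 0.2738]
eef_rot: [3.142, -0.0, 1.57]
force: [-0.4, -0.1, 0.9]
gripper_width: 0.0426
grip_force: 30.0
```

```bash
cat > o.py <<'E'
from cell import *
import numpy as np
o=get_obs()
for k in("time_s","tool_pos","eef_rot","force","torque","gripper_width","grip_force","joints"): print(k,np.round(o[k],4))
E
python3 o.py
```

```text
time_s 11.6
tool_pos [0.5693 0.0093 0.2738]
eef_rot [ 3.1415e+00 -1.0000e-04  1.5698e+00]
force [-0.4285 -0.1323  0.8592]
torque [-0.0858  0.1237  0.0225]
gripper_width 0.0426
grip_force 30.0003
joints [-9.9700e-02  5.7770e-01  1.8246e+00  2.0000e-04  7.3930e-01 -9.8800e-02]
```

Gripped at 42.6 mm with almost no side force. Now I try counter-clockwise by 0.3 rad (the tool's z points down, so wz is negative).

Emit:
carry_out([
  {"dx": 0, "dy": 0, "dz": 0, "wx": 0, "wy": 0, "wz": -0.06, "gripper": -1},
  {"dx": 0, "dy": 0, "dz": 0, "wx": 0, "wy": 0, "wz": -0.06, "gripper": -1},
  {"dx": 0, "dy": 0, "dz": -0.02, "wx": 0, "wy": 0, "wz": -0.06, "gripper": -1},
  {"dx": 0, "dy": 0, "dz": -0.02, "wx": 0, "wy": 0, "wz": -0.06, "gripper": -1},
  {"dx": 0, "dy": 0, "dz": -0.02, "wx": 0, "wy": 0, "wz": -0.06, "gripper": -1},
])

```text
time_s: 12.1
tool_pos: [0.5696, 0.009, 0.274]
eef_rot: [3.141, -0.0, 1.87]
force: [3.9, -2.8, -7.3]
gripper_width: 0.0426
grip_force: 30.0
```

```bash
python3 o.py
```

```text
time_s 12.1
tool_pos [0.5696 0.009  0.274 ]
eef_rot [ 3.1406e+00 -1.0000e-04  1.8703e+00]
force [ 3.8515 -2.8361 -7.2901]
torque [-0.3475 -0.6231 -0.8681]
gripper_width 0.0426
grip_force 30.0054
joints [-1.0020e-01  5.7770e-01  1.8238e+00  7.0000e-04  7.3920e-01 -4.0020e-01]
```

The torque climbed to −0.87 N m with a downward pull, so it is blocked this way. Now I try clockwise.

Emit:
carry_out([
  {"dx": 0, "dy": 0, "dz": 0.03, "wx": 0, "wy": 0, "wz": 0.08, "gripper": -1},
  {"dx": 0, "dy": 0, "dz": 0.03, "wx": 0, "wy": 0, "wz": 0.08, "gripper": -1},
  {"dx": 0, "dy": 0, "dz": 0, "wx": 0, "wy": 0, "wz": 0.08, "gripper": -1},
  {"dx": 0, "dy": 0, "dz": -0.02, "wx": 0, "wy": 0, "wz": 0.08, "gripper": -1},
  {"dx": 0, "dy": 0, "dz": -0.02, "wx": 0, "wy": 0, "wz": 0.08, "gripper": -1},
  {"dx": 0, "dy": 0, "dz": -0.02, "wx": 0, "wy": 0, "wz": 0.08, "gripper": -1},
  {"dx": 0, "dy": 0, "dz": -0.02, "wx": 0, "wy": 0, "wz": 0.08, "gripper": -1},
  {"dx": 0, "dy": 0, "dz": -0.02, "wx": 0, "wy": 0, "wz": 0.08, "gripper": -1},
])

```text
time_s: 12.9
tool_pos: [0.5691, 0.0091, 0.2749]
eef_rot: [-3.141, 0.0, 1.227]
force: [-3.0, -2.1, 4.2]
gripper_width: 0.0422
grip_force: 30.0
```

```bash
python3 o.py
```

```text
time_s 12.9
tool_pos [0.5691 0.0091 0.2749]
eef_rot [-3.1409e+00  5.0000e-04  1.2267e+00]
force [-2.9735 -2.1158  4.1583]
torque [-0.4877  0.7289  0.1033]
gripper_width 0.0422
grip_force 29.9989
joints [-1.0000e-01  5.7590e-01  1.8242e+00 -5.0000e-04  7.4230e-01  2.4440e-01]
```

It turns easily clockwise (0.1 N m), so the thread is left-handed. I'll go on another 1.1 rad, rising with the thread.

Emit:
carry_out([
  {"dx": 0, "dy": 0, "dz": -0.04, "wx": 0, "wy": 0, "wz": 0.1, "gripper": -1},
  {"dx": 0, "dy": 0, "dz": -0.04, "wx": 0, "wy": 0, "wz": 0.1, "gripper": -1},
  {"dx": 0, "dy": 0, "dz": -0.03, "wx": 0, "wy": 0, "wz": 0.1, "gripper": -1},
  {"dx": 0, "dy": 0, "dz": -0.03, "wx": 0, "wy": 0, "wz": 0.1, "gripper": -1},
  {"dx": 0, "dy": 0, "dz": -0.03, "wx": 0, "wy": 0, "wz": 0.1, "gripper": -1},
  {"dx": 0, "dy": 0, "dz": -0.03, "wx": 0, "wy": 0, "wz": 0.1, "gripper": -1},
  {"dx": 0, "dy": 0, "dz": -0.03, "wx": 0, "wy": 0, "wz": 0.1, "gripper": -1},
  {"dx": 0, "dy": 0, "dz": -0.03, "wx": 0, "wy": 0, "wz": 0.1, "gripper": -1},
  {"dx": 0, "dy": 0, "dz": -0.03, "wx": 0, "wy": 0, "wz": 0.1, "gripper": -1},
  {"dx": 0, "dy": 0, "dz": -0.03, "wx": 0, "wy": 0, "wz": 0.1, "gripper": -1},
  {"dx": 0, "dy": 0, "dz": -0.03, "wx": 0, "wy": 0, "wz": 0.1, "gripper": -1},
  {"dx": 0, "dy": 0, "dz": 0, "wx": 0, "wy": 0, "wz": 0, "gripper": -1},
])

```text
time_s: 14.1
tool_pos: [0.5689, 0.0094, 0.2783]
eef_rot: [-3.141, 0.001, 0.128]
force: [-3.6, 2.6, 3.7]
gripper_width: 0.0425
grip_force: 30.0
```

```bash
python3 o.py
```

```text
time_s 14.1
tool_pos [0.5689 0.0094 0.2783]
eef_rot [-3.141e+00  1.200e-03  1.283e-01]
force [-3.5525  2.5886  3.6558]
torque [ 0.3733  0.8111 -0.0158]
gripper_width 0.0425
grip_force 30.0016
joints [-9.9500e-02  5.7090e-01  1.8220e+00  4.0000e-04  7.5000e-01  1.3426e+00]
```

Torque is almost nil and the cap has turned about 1.55 to 1.75 rad. I'll lift gently first, then check.

Emit:
carry_out([
  {"dx": 0, "dy": 0, "dz": -0.2, "wx": 0, "wy": 0, "wz": 0, "gripper": -1},
  {"dx": 0, "dy": 0, "dz": -0.3, "wx": 0, "wy": 0, "wz": 0, "gripper": -1},
  {"dx": 0, "dy": 0, "dz": -0.5, "wx": 0, "wy": 0, "wz": 0, "gripper": -1},
  {"dx": 0, "dy": 0, "dz": 0, "wx": 0, "wy": 0, "wz": 0, "gripper": -1},
])

```text
time_s: 14.5
tool_pos: [0.5697, 0.0091, 0.2892]
eef_rot: [3.141, -0.002, 0.131]
force: [0.6, 0.2, -1.3]
gripper_width: 0.0426
grip_force: 30.0
```

Emit:
carry_out([
  {"dx": 0, "dy": 0, "dz": -1, "wx": 0, "wy": 0, "wz": 0, "gripper": -1},
  {"dx": 0, "dy": 0, "dz": -1.5, "wx": 0, "wy": 0, "wz": 0, "gripper": -1},
  {"dx": 0, "dy": 0, "dz": -1.5, "wx": 0, "wy": 0, "wz": 0, "gripper": -1},
  {"dx": 0, "dy": 0, "dz": -1.5, "wx": 0, "wy": 0, "wz": 0, "gripper": -1},
  {"dx": 0, "dy": 0, "dz": -1.5, "wx": 0, "wy": 0, "wz": 0, "gripper": -1},
  {"dx": 0, "dy": 0, "dz": -1.5, "wx": 0, "wy": 0, "wz": 0, "gripper": -1},
  {"dx": 0, "dy": 0, "dz": 0, "wx": 0, "wy": 0, "wz": 0, "gripper": -1},
  {"dx": 0, "dy": 0, "dz": 0, "wx": 0, "wy": 0, "wz": 0, "gripper": -1},
  {"dx": 0, "dy": 0, "dz": 0, "wx": 0, "wy": 0, "wz": 0, "gripper": -1},
])

```text
time_s: 15.4
tool_pos: [0.5692, 0.0092, 0.3726]
eef_rot: [-3.141, 0.001, 0.13]
force: [-0.1, -0.0, -0.6]
gripper_width: 0.0423
grip_force: 30.0
```

```bash
python3 - <<'E'
from h import *
c=camera("side"); cv2.imwrite("pics/s2.png",c["image"])
E
python3 o.py
```

```text
time_s 15.45
tool_pos [0.5692 0.0092 0.3725]
eef_rot [-3.1413e+00  1.1000e-03  1.2980e-01]
force [0.7959 0.6294 0.8989]
torque [-0.0534  0.196  -0.0174]
gripper_width 0.0422
grip_force 29.9999
joints [-9.9800e-02  4.4750e-01  1.7354e+00  1.0000e-04  9.5980e-01  1.3411e+00]
```

View pics/s2.png

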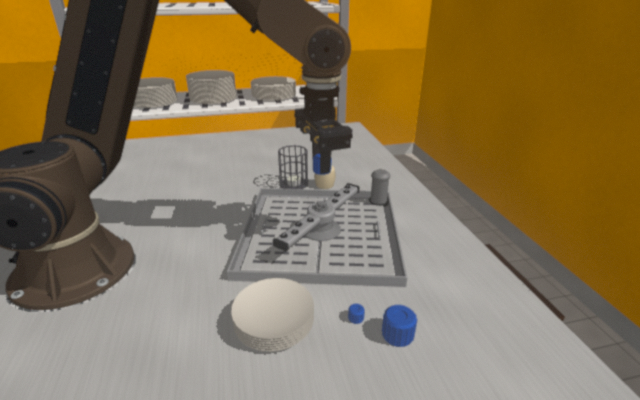

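Side view: the cap is in the fingers at (318,163), the hub at (322,208) is bare, and the vase, lantern and plates stand as before. Handing in.

```bash
python3 -c "
from cell import *
print(job_done())"
```

```text
the job is handed in; nothing more can be done
None
```

I guided the wash arm clockwise through about 395° with the cap still on, then unscrewed the cap clockwise (left-hand thread) and handed in holding it still about 10 cm above its seat; the vase, lantern and plates look unmoved, and no verdict came back.

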